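Hold a movement jig's sprung keeper open with a dipped pusher

TASK

Take the red-handled pusher out of its wooden stand and dip its steel tip well down inside the little white grease pot, without shifting the pot from its place. Then use the pusher's steel shaft, not the fingers, to swing the brass keeper arm of the movement jig off the movement, against its spring, all the way to its red stop, and finish while still holding it there with the pusher in the grip: do not let go. Leave the rubber blower in its cup, the amber jar and the hammer as they are.

Things in the scene. Friction and masses are not known exactly. Their poses are not given: they have to be found in the camera images.
- pusher: hand tool 150 mm long, 60 g, upright in the stand's hole: round steel shaft 7 mm thick over its lower 90 mm (a 13 mm brass ferrule at the top of it), then a red handle 16 x 16 mm square, 60 mm tall. Origin at the tip (lower end), z up along the tool, x and y square to the handle's faces. The handle spans z = 90 to 150 mm. It may lean 0.04 rad in the stand.
- stand: fixed dark wooden block 70 x 70 x 50 mm, origin at the centre of its underside. A 9 mm square hole 42 mm deep at its middle holds the pusher, whose tip therefore starts 8 mm above the bench; lift at least 45 mm straight up to free it.
- pot: small loose white ceramic grease pot, open on top, 52 mm across the rim outside, walls 3 mm, 36 mm tall, narrowing a little downwards, inside floor about 5 mm above the bench, 150 g. Origin at the centre of its underside, z up. The grease is only a film: nothing to be seen or felt.
- jig: fixed jig: dark steel plate 170 x 170 x 12 mm (centre 10 mm to +x of the origin), origin on the bench, x away from the robot at yaw 0, z up. Pivot of the keeper arm at (-30, -55) mm, its hub 17 mm in radius, 62 mm high. Seat with movement under the arm at (-30, 10) mm, radius 32 mm, 22 mm high. Red stop pin, 56 mm high, on the +x side. Nothing else is higher than 22 mm.
- keeper (a joint): brass arm's angle about its upright pivot: 0 at rest, arm along the jig's +y; grows as it swings to the jig's +x (clockwise from above) up to 0.9 rad at the red stop. A spring pulls it to 0: 75 mm from the pivot 0.8 N to start, 2.3 N at the stop. Bar 14 mm wide, 42 to 54 mm above the bench, 108 mm long; a lip at 98 to 108 mm sticks out 12 mm on the pushed side.
- keeper_push (a point): point on the arm's flank that is to be pushed (the side facing the jig's -x at rest), 75 mm from the pivot axis, 7 mm off the arm's centre line, 48 mm above the bench; moves with the arm. A shaft held here is in line with the arm's middle height.
- keeper_pivot (a point): point on the arm's pivot axis, 48 mm above the bench.
- blower: bystander: white egg cup with a black rubber blower in it, 52 mm across, 96 mm tall, loose; origin at the centre of its underside.
- jar: bystander: amber glass jar with steel cap, 48 mm across, 50 mm tall, loose; origin at the centre of its underside.
- hammer: bystander: small dark hammer 200 mm long lying on the bench, loose; x along its handle towards the head.
Things that resemble listed ones, but are neither listed nor needed, are in the scene too. Of the things shaped like the jig, the steel one is meant.

How it is judged:
By the outcome, as a careful person would: the job done as asked, in the order asked, and still so for the second after the job is handed in, while the arm keeps its last pose, push and grip.
It also fails if it takes over 51 s, if anything falls off the work surface, if the arm or the gripper's body presses on something with over 40 N, if the wrist force passes 120 N, or if a joint passes its speed limit or range.

ROBOT

A 6-joint arm with a two-finger parallel gripper is mounted at the origin on the work surface. World frame = base frame: x ahead of the robot, y to its left, z up, the work surface at z = 0. Lengths are in m, angles in rad, forces in N, time in s.
With the tool pointing down it reaches from about 0.4 to 0.925 m from the base axis. Payload 12.5 kg.
Tool frame: the origin (TCP) lies at the very end of the fingers, on their centre line; the grasp point (between the pads) lies behind it (robot.grip_point_offset is the z of the grasp point in the tool frame, in m); z points along the fingers, y is the line along which they close (so a half turn about z gives the same grasp; the last joint's range is limited). The gripper opens to 95 mm and grips with 3 to 60 N. Pads are 20 mm wide; open, the fingers measure 119 mm over their backs; the gripper's body (75 mm by 180 mm) begins 59 mm behind the grasp point.
Start: joints at [1.242, 0.491, 1.559, -0, 1.092, -0.106], TCP at [0.138, 0.61, 0.215] pointing down, gripper open.
Joint ranges: [-3.1, 3.1], [-0.84, 2.19], [0.05, 2.79], [-1.13, 4.28], [0.06, 2.93], [-2.69, 2.69]. Speed limits (rad/s): [2.22, 2.22, 2.79, 3.14, 3.14, 3.14].

INTERFACE

Orientations are given as a unit quaternion [w, x, y, z].
In Python, from cell import state, capture, sign_off, robot gives the robot as it stands.
- The arm moves only by the shell command python3 -m inch 'ROWS' [OPENING] [FORCE]. ROWS is JSON, one flat list of numbers, 6 for each row, row after row: the shift along the world's x, y, z normalised to -1 to 1, where 1 is 60 cm, then the turn, a rotation vector about the world's x, y, z normalised to -1 to 1, where 1 is 90 degrees. A call has 1 to 12 rows; each row is the pose to reach, as a shift and turn from the pose commanded when the call began; what a row does not reach only later rows make up. A row lasts 1/8 s, in which the tool goes at most 62.5 mm and 10.7 degrees, less where a joint would pass 70% of its speed; a pose out of reach is approached as far as the arm can. A call with a number of a shift or a turn outside -1 to 1 is refused whole. A call with a gripper value outside its range is refused whole. OPENING is the closure in counts, from 0 (fully open) to 255 (shut), set as the call begins (- or left out, the last holds). The fingers move at their own pace and stop on an object; FORCE is the grip in N (left out, the last holds). Time passes only in rows, so rows that repeat a pose let the fingers close. It gives the time, the measured TCP pose, the force, the opening and the grip force at its end, in the units of the state.
- state(): the state, without advancing time (a new reading comes with each control period).
- capture(name): name is "scene" or "side" or "wrist"; returns a dict with "pixels" (384x512x3 uint8, red, green, blue), "range_z" (384x512 float32, m along the optical axis (not along the pixel's ray), 0 where there is no reading), "fx", "fy", "cx", "cy" (pixels), "world_from_camera" (4x4, takes a point from camera to world coordinates); the wrist camera has in their place "T_tool_cam" (4x4, takes a point from camera to tool coordinates, whose origin is the TCP and whose axes are the flange's). Camera axes: x right, y up, looking along -z (the intrinsics and any distortion apply to the point x, -y, -z); pixel columns grow to the right and rows downward; lengths in m; the calibration is good to about 2 mm. The wrist camera is an equidistant fisheye: a pixel r from the principal point sees the ray r / f radians off the axis. A picture is of the moment at which its call begins: read the wrist's pose just before it.
- sign_off(): hands the job in; it is judged then, once.
The state is a dict: "t": time; "joint_pos": joint angles; "joint_velocities": joint speeds; "tau": joint torques, N m; "ee_pos": TCP position; "tool_rot": TCP orientation; "wrist_force": force on the tool from outside, world axes, zero at the start; "ft_torque": the same for the moment, N m; "width": finger opening in m; "finger_force": force on a finger pad.
Only numpy, scipy, OpenCV 4.12 (cv2) and the standard library are available. Lean on these libraries where they do the work, as an engineer would, in place of code of your own. Each camera call takes 0.05 s, during which the arm holds its last target. There are 200 camera calls.

## Working session

There is one attempt and no reset: what is moved stays moved. The work goes in short steps, Python scripts to look and compute and a shell command to move; the robot and the scene stay as the last step left them, time stands still between calls to the robot, and variables do not carry over. Pictures are saved under pics/ and viewed, at most 10 in all, crops included, and the job is handed in when it is done.

```bash
mkdir -p pics; ls
cat > h.py <<'E'
import numpy as np, cv2
from cell import state, capture, robot
def cloud(c):
    d=c["range_z"]; v,u=np.mgrid[:384,:512]
    P=np.stack([(u-c["cx"])/c["fx"]*d,-(v-c["cy"])/c["fy"]*d,-d],-1)
    T=np.array(c["world_from_camera"]); return P@T[:3,:3].T+T[:3,3]
E
python3 - <<'E'
from h import *
a=capture("scene");b=capture("side")
for n,c in (("scene",a),("side",b)):
    cv2.imwrite(f"pics/{n}.png",cv2.resize(c["pixels"][...,::-1],(800,600),interpolation=cv2.INTER_CUBIC))
    np.savez(f"{n}.npz",px=c["pixels"],P=cloud(c)); print(np.array(c["world_from_camera"]).round(3),c["fx"])
s=state();print({k:s[k] for k in("t","ee_pos","tool_rot","width","wrist_force")},robot.grip_point_offset)
E
```

```text
pics
[[ 0.079 -0.551  0.831  1.34 ]
 [ 0.997  0.057 -0.057 -0.029]
 [-0.016  0.833  0.553  0.596]
 [ 0.     0.     0.     1.   ]] 363.0780034461382
[[ 0.943  0.162 -0.292  0.216]
 [-0.334  0.445 -0.831 -0.81 ]
 [-0.004  0.881  0.473  0.56 ]
 [ 0.     0.     0.     1.   ]] 382.11164279030174
{'t': 0.1, 'ee_pos': array([0.13800946, 0.60935654, 0.21413069]), 'tool_rot': array([-1.08560495e-04,  1.11164720e-01,  9.93801872e-01, -4.81373055e-04]), 'width': 0.0948265738538333, 'wrist_force': array([-0.85483665,  0.26044843, -0.16847021])} -0.0188
```

View pics/scene.png

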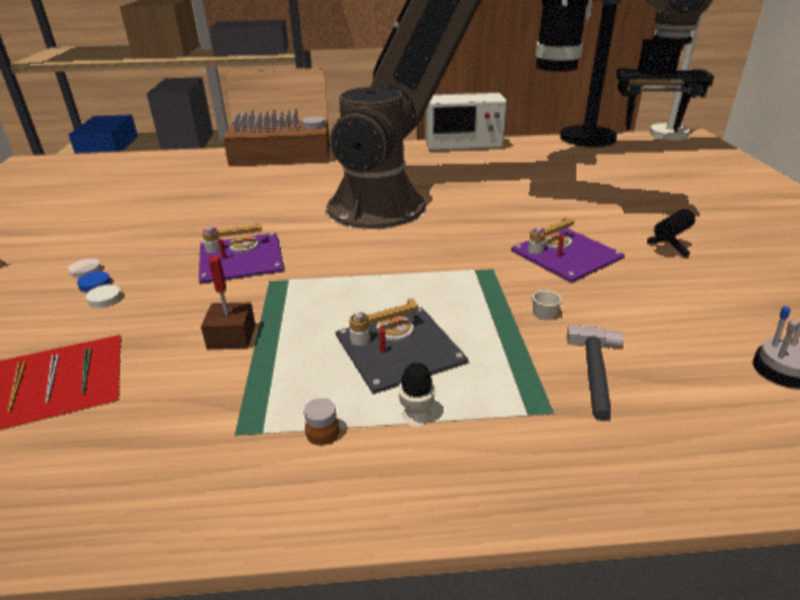

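View pics/side.png

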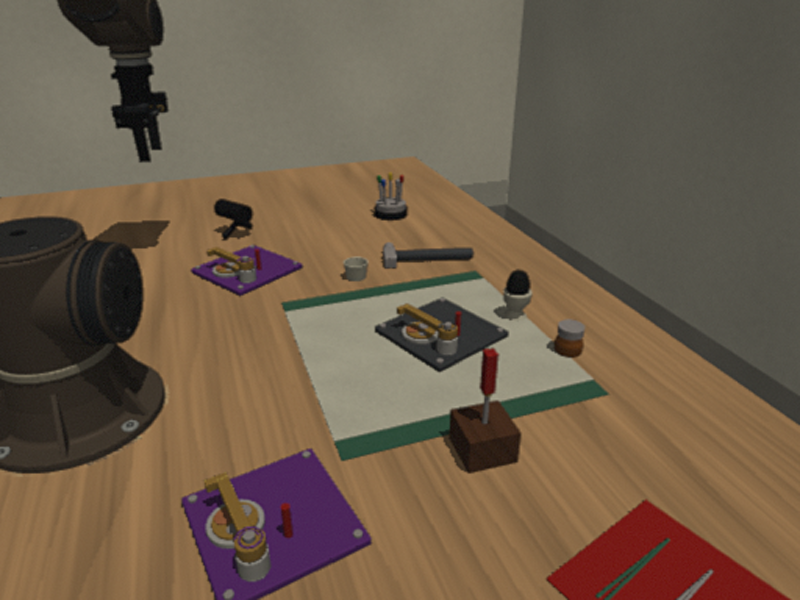

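The scene view (800x600) shows:
- **Pusher:** in its stand, at (218,275) for the handle and (228,325) for the stand.
- **Pot:** at (546,304).
- **Jigs:** steel at (400,345), plus two purple lookalikes at (240,250) and (567,250). The dark steel plate is the one meant.
- **Bystanders:** blower (416,390), jar (321,420), hammer (597,365).

Next I measure these and confirm with one enlarged crop.

Run:
```python
from h import *
A=np.load("scene.npz");B=np.load("side.npz")
def reg(D,x0,y0,x1,y1):
    s=np.s_[int(y0/1.5625):int(y1/1.5625),int(x0/1.5625):int(x1/1.5625)]
    return D["P"][s].reshape(-1,3),D["px"][s].reshape(-1,3).astype(int)
def st(n,p):
    print(n,len(p),"med",np.median(p,0).round(4),"lo",np.percentile(p,2,axis=0).round(4),"hi",np.percentile(p,98,axis=0).round(4))
for n,D,bs in (("scene",A,dict(pot=(525,285,570,325),handle=(200,245,240,300),stand=(195,295,262,355),jig=(330,290,470,395),blower=(390,355,445,425),jar=(298,393,345,448),hammer=(560,318,630,420))),
             ("side",B,dict(pot=(335,250,375,285),handle=(475,340,505,400),stand=(445,395,525,472),jig=(370,295,512,370),blower=(495,265,537,323),jar=(550,316,590,360),hammer=(378,238,478,272)))):
    print(n)
    for k,b in bs.items():
        p,c=reg(D,*b); r,g,bl=c.T
        red=(r>90)&(g<60)&(bl<60)
        if k=="handle":
            q=p[red&(p[:,2]>.08)]; st(k,q)
            for z0 in np.arange(.095,.16,.015):
                m=q[(q[:,2]>z0)&(q[:,2]<z0+.015)]; 
                if len(m)>3: print("  ",z0.round(3),m.mean(0).round(4),m.min(0).round(4),m.max(0).round(4))
        elif k=="stand":
            q=p[(np.abs(p[:,2]-.05)<.004)]; st("standtop",q)
            print(cv2.minAreaRect((q[:,:2]*1000).astype(np.float32)))
        elif k=="jig":
            dark=(c.max(1)<80)&(np.abs(p[:,2]-.012)<.004); q=p[dark]; st("plate",q); print(cv2.minAreaRect((q[:,:2]*1000).astype(np.float32)))
            q=p[(r>90)&(g<50)&(bl<50)&(p[:,2]>.02)]; st("stop",q)
            q=p[(p[:,2]>.049)&(p[:,2]<.058)&(r>bl*1.6)]; st("bar",q); print(cv2.minAreaRect((q[:,:2]*1000).astype(np.float32)))
            q=p[(p[:,2]>.059)&(p[:,2]<.07)]; st("hub",q)
        elif k=="pot":
            q=p[p[:,2]>.031]; st("potrim",q); 
            print(cv2.minEnclosingCircle((q[:,:2]*1000).astype(np.float32)))
        else: st(k,p[p[:,2]>.01])
x=A["px"][160:260,120:370,::-1]; cv2.imwrite("pics/crop.png",cv2.resize(x,(800,320),interpolation=cv2.INTER_CUBIC))
```

```text
scene
potrim 73 med [0.5059 0.2858 0.0338] lo [ 0.4853 -0.0289  0.0314] hi [1.3401 0.3117 0.5961]
((911.704345703125, 132.3339080810547), 457.75421142578125)
handle 114 med [ 0.5319 -0.274   0.1347] lo [ 0.5239 -0.2806  0.1019] hi [ 0.5351 -0.2677  0.1586]
   0.095 [ 0.5323 -0.2736  0.1054] [ 0.5296 -0.2797  0.1002] [ 0.5341 -0.2686  0.1097]
   0.11 [ 0.5322 -0.2744  0.1183] [ 0.5297 -0.2806  0.1102] [ 0.5342 -0.2682  0.1249]
   0.125 [ 0.5321 -0.2747  0.1333] [ 0.5295 -0.2807  0.125 ] [ 0.5352 -0.2686  0.1398]
   0.14 [ 0.5319 -0.2747  0.1479] [ 0.5299 -0.2815  0.1412] [ 0.5345 -0.268   0.1544]
   0.155 [ 0.5283 -0.273   0.1571] [ 0.5202 -0.2797  0.1551] [ 0.5348 -0.266   0.1594]
standtop 409 med [ 0.5292 -0.2724  0.0495] lo [ 0.4911 -0.3081  0.0467] hi [ 0.5608 -0.2399  0.0518]
((525.5575561523438, -274.1589660644531), (70.38909912109375, 71.6167221069336), 86.27666473388672)
plate 1796 med [0.6125 0.0187 0.0113] lo [ 0.5136 -0.0741  0.0088] hi [0.6859 0.1021 0.0135]
((592.7402954101562, 15.473983764648438), (166.279541015625, 167.20822143554688), 20.256174087524414)
stop 34 med [ 
[... 1345 characters left out ...]
, 171.55641174316406), 22.18562889099121)
stop 33 med [ 0.5218 -0.274   0.1564] lo [ 0.5173 -0.2799  0.0546] hi [ 0.6076 -0.0102  0.158 ]
bar 177 med [ 0.5545 -0.0102  0.053 ] lo [ 0.5188 -0.0628  0.0494] hi [0.6065 0.0465 0.0567]
((568.273193359375, -0.787689208984375), (67.06978607177734, 123.47977447509766), 22.830810546875)
hub 13 med [ 0.5705 -0.0476  0.0605] lo [ 0.5644 -0.0601  0.0595] hi [ 0.5748 -0.0431  0.062 ]
blower 398 med [0.7351 0.0171 0.0555] lo [0.7199 0.0051 0.012 ] hi [0.7602 0.0395 0.0917]
jar 352 med [ 0.7597 -0.1161  0.0378] lo [ 0.7455 -0.1279  0.011 ] hi [ 0.7857 -0.0874  0.0505]
hammer 378 med [0.6669 0.3106 0.0209] lo [0.582  0.2827 0.0107] hi [0.7732 0.3784 0.0262]
```

View pics/crop.png

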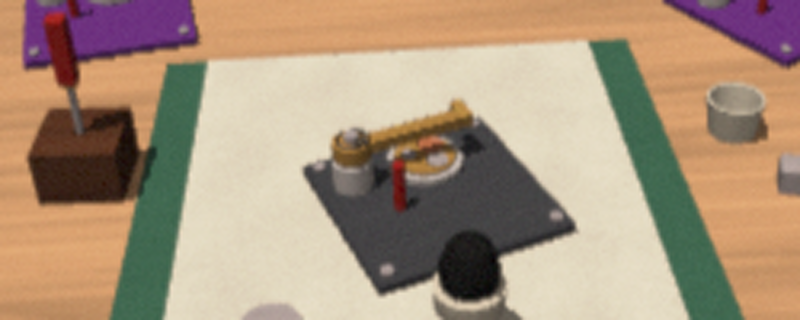

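The crop confirms it: the steel jig has its dark plate centred near (440,200), with the brass arm (400,130) and red stop (400,185). The only pot-like cup is at (735,110), and the pusher's handle is at (62,50). I'll stop over the pot first to look from close by.

```bash
python3 -m inch '[0.6,-0.533,0.05,0,0,0, 0.6,-0.533,0.05,0,0,0, 0.6,-0.533,0.05,0,0,0, 0.6,-0.533,0.05,0,0,0, 0.6,-0.533,0.05,0,0,0, 0.6,-0.533,0.05,0,0,0, 0.6,-0.533,0.05,0,0,0, 0.6,-0.533,0.05,0,0,0, 0.6,-0.533,0.05,0,0,0, 0.6,-0.533,0.05,0,0,0]'
cat >> h.py <<'E'
from scipy.spatial.transform import Rotation as R
def wrist(name):
    s=state(); c=capture("wrist")
    q=np.array(s["tool_rot"]); T=np.eye(4); T[:3,:3]=R.from_quat(q,scalar_first=True).as_matrix(); T[:3,3]=s["ee_pos"]
    W=T@np.array(c["T_tool_cam"])
    v,u=np.mgrid[:384,:512]; x=(u-c["cx"])/c["fx"]; y=(v-c["cy"])/c["fy"]; th=np.hypot(x,y)
    k=np.where(th>1e-9,np.tan(np.minimum(th,1.5))/np.maximum(th,1e-9),1); d=c["range_z"]
    P=np.stack([x*k*d,-y*k*d,-d],-1)@W[:3,:3].T+W[:3,3]
    P[d<=0]=np.nan
    np.savez(name+".npz",px=c["pixels"],P=P); cv2.imwrite(f"pics/{name}.png",cv2.resize(c["pixels"][...,::-1],(800,600)))
    print("t",s["t"],"ee",np.round(s["ee_pos"],4),"cam",W[:3,3].round(3)); return c["pixels"],P
E
python3 - <<'E'
from h import *
px,P=wrist("w1")
m=(np.abs(P[...,0]-.508)<.05)&(np.abs(P[...,1]-.286)<.05)&(P[...,2]>.033)&(P[...,2]<.045)
q=P[m]; print(len(q),q.min(0),q.max(0),np.argwhere(m).mean(0)); print(cv2.minEnclosingCircle((q[:,:2]*1000).astype(np.float32)))
A,b=np.c_[2*q[:,:2],np.ones(len(q))],(q[:,:2]**2).sum(1); print(np.linalg.lstsq(A,b,rcond=None)[0])
E
```

```text
t: 1.35
ee_pos: [0.4976, 0.2899, 0.2443]
tool_rot: [-0.0, 0.111, 0.994, -0.0]
wrist_force: [-0.5, 0.8, 0.3]
width: 0.0948
finger_force: 0.0
t 1.35 ee [0.4976 0.2899 0.2443] cam [0.424 0.306 0.415]
299 [0.48356416 0.26348446 0.03305617] [0.53471893 0.3131234  0.03854404] [178.82274247 254.09698997]
((509.3044738769531, 288.60943603515625), 25.740388870239258)
[ 0.50917307  0.28851452 -0.34193526]
```

```bash
python3 -m inch '[0.045,-0.938,0.02,0,0,0, 0.045,-0.938,0.02,0,0,0, 0.045,-0.938,0.02,0,0,0, 0.045,-0.938,0.02,0,0,0, 0.045,-0.938,0.02,0,0,0, 0.045,-0.938,0.02,0,0,0, 0.045,-0.938,0.02,0,0,0, 0.045,-0.938,0.02,0,0,0, 0.045,-0.938,0.02,0,0,0, 0.045,-0.938,0.02,0,0,0, 0.045,-0.938,0.02,0,0,0, 0.045,-0.938,0.02,0,0,0]'
python3 - <<'E'
from h import *
px,P=wrist("w2")
c=px.astype(int); red=(c[...,0]>80)&(c[...,1]<60)&(c[...,2]<60)
near=(np.abs(P[...,0]-.525)<.03)&(np.abs(P[...,1]+.273)<.03)
q=P[near&red&(P[...,2]>.153)]; print("top",len(q),q.mean(0),q.min(0),q.max(0)); print(cv2.minAreaRect((q[:,:2]*1000).astype(np.float32)))
q=P[near&red&(P[...,2]<.15)&(P[...,2]>.09)]; print(len(q))
if len(q): print(q.mean(0),q.min(0),q.max(0))
for z in (.1,.115,.13,.14):
    m=q[np.abs(q[:,2]-z)<.007]
    if len(m)>5: print(z,m.mean(0),m.min(0),m.max(0))
q=P[(np.abs(P[...,0]-.525)<.05)&(np.abs(P[...,1]+.273)<.05)&(np.abs(P[...,2]-.05)<.004)]; print(len(q),cv2.minAreaRect((q[:,:2]*1000).astype(np.float32)))
print(state()["joint_pos"])
vu=np.argwhere(near&red).mean(0).astype(int); print(vu)
x=px[max(vu[0]-60,0):vu[0]+60,max(vu[1]-80,0):vu[1]+80,::-1]; cv2.imwrite("pics/w2c.png",cv2.resize(x,None,fx=5,fy=5,interpolation=cv2.INTER_CUBIC))
E
```

```text
t: 2.9
ee_pos: [0.5253, -0.2712, 0.2568]
tool_rot: [-0.0, 0.11, 0.994, 0.0]
wrist_force: [-0.5, 0.0, -0.3]
width: 0.0949
finger_force: 0.0
t 2.9 ee [ 0.5253 -0.2712  0.2568] cam [ 0.452 -0.255  0.428]
top 308 [ 0.51872392 -0.272062    0.20060328] [ 0.49521977 -0.29207133  0.15302916] [ 0.53058971 -0.24390297  0.36902867]
((515.381103515625, -271.6028747558594), (50.68455505371094, 32.314056396484375), 73.53968048095703)
12
[ 0.52416435 -0.26516125  0.12679258] [ 0.51887539 -0.26553594  0.10602549] [ 0.53045418 -0.26485404  0.14754663]
2433 ((524.1190185546875, -273.5323181152344), (69.32048797607422, 71.00199890136719), 86.961669921875)
[-5.88503189e-01  4.03259386e-01  1.58943999e+00  1.96475472e-04
  1.14878047e+00 -1.93871454e+00]
[178 249]
```

View pics/w2c.png

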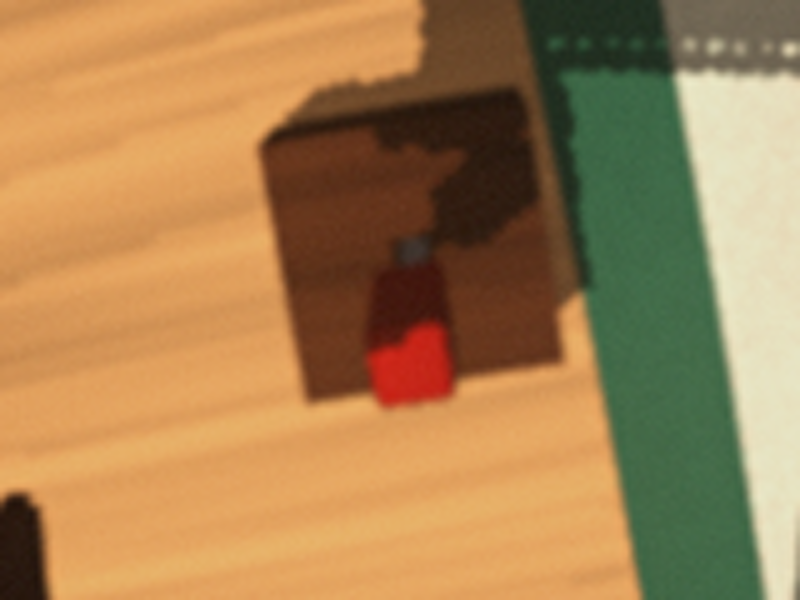

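The crop shows the handle's red top at about (412,360). Its edges are nearly parallel to the stand, and the shaft enters the hole at (412,250). I'll refine the top's centre and yaw from the depth.

Run:
```python
from h import *
D=np.load("w2.npz");P=D["P"];c=D["px"].astype(int)
red=(c[...,0]>45)&(c[...,1]<.45*c[...,0])&(c[...,2]<.45*c[...,0])
n=(np.abs(P[...,0]-.525)<.02)&(np.abs(P[...,1]+.273)<.02)
m=n&red&(np.abs(P[...,2]-.157)<.005)
q=P[m];print(len(q),np.nanmean(q,0),q.min(0),q.max(0),cv2.minAreaRect((q[:,:2]*1000).astype(np.float32)))
m=n&(P[...,2]>.075)&(P[...,2]<.15); q=P[m]; print(len(q))
for z in np.arange(.08,.15,.014):
    k=q[np.abs(q[:,2]-z)<.007]
    if len(k)>4: print(z.round(3),len(k),k.mean(0).round(4),k.min(0).round(4),k.max(0).round(4), np.polyfit(k[:,1],k[:,0],1).round(3))
f=q[(q[:,2]>.1)]; 
A=np.c_[f[:,1:],np.ones(len(f))]; s=np.linalg.lstsq(A,f[:,0],rcond=None)[0]; r=f[:,0]-A@s; k=np.abs(r)<.0015
print("face x = a*y+b*z+c",np.linalg.lstsq(A[k],f[k,0],rcond=None)[0],k.sum())
```

```text
272 [ 0.52273748 -0.27305864  0.15829737] [ 0.51579687 -0.28114855  0.15202259] [ 0.53087626 -0.26504215  0.16114207] ((523.4427490234375, -273.1038818359375), (15.92420482635498, 14.780582427978516), 86.6663589477539)
158
0.108 36 [ 0.5171 -0.2721  0.1082] [ 0.5161 -0.2798  0.1016] [ 0.5277 -0.2649  0.1149] [0.216 0.576]
0.122 42 [ 0.517  -0.2718  0.1217] [ 0.5159 -0.2804  0.1151] [ 0.5266 -0.2649  0.1275] [0.205 0.573]
0.136 50 [ 0.5172 -0.2716  0.1355] [ 0.5159 -0.2801  0.1292] [ 0.5305 -0.2649  0.1427] [0.258 0.587]
face x = a*y+b*z+c [ 0.10129717 -0.00265929  0.5445092 ] 140
```

Handle top centre is (0.5238,-0.273), yaw about -4°, with almost no lean. I'll turn the gripper so it closes along the handle's x, then go down.

```bash
python3 -m inch '[-0.0025,-0.003,0,0,0,-0.9, -0.0025,-0.003,0,0,0,-0.9, -0.0025,-0.003,0,0,0,-0.9, -0.0025,-0.003,0,0,0,-0.9, -0.0025,-0.003,0,0,0,-0.9, -0.0025,-0.003,0,0,0,-0.9, -0.0025,-0.003,0,0,0,-0.9, -0.0025,-0.003,0,0,0,-0.9, -0.0025,-0.003,-0.06,0,0,-0.9, -0.0025,-0.003,-0.12,0,0,-0.9, -0.0025,-0.003,-0.18,0,0,-0.9, -0.0025,-0.003,-0.25,0,0,-0.9]'
python3 -m inch '[0,0,0,0,0,0, 0,0,0,0,0,0]'
```

```text
t: 4.45
ee_pos: [0.5241, -0.2738, 0.1062]
tool_rot: [0.001, 0.729, 0.684, 0.0]
wrist_force: [-0.0, -0.4, -0.2]
width: 0.0949
finger_force: 0.0
t: 4.7
ee_pos: [0.5243, -0.2746, 0.1082]
tool_rot: [0.001, 0.73, 0.684, 0.0]
wrist_force: [0.4, -0.2, 1.0]
width: 0.0952
finger_force: 0.0
```

```bash
python3 -m inch '[0,0,0,0,0,0, 0,0,0,0,0,0, 0,0,0,0,0,0, 0,0,0,0,0,0, 0,0,0,0,0,0, 0,0,0,0,0,0, 0,0,0,0,0,0, 0,0,0,0,0,0]' 255 50
```

```text
t: 5.7
ee_pos: [0.5236, -0.2748, 0.1066]
tool_rot: [0.0, 0.73, 0.683, 0.0]
wrist_force: [0.0, 0.7, 1.1]
width: 0.0204
finger_force: 0.0
```

```bash
python3 -m inch '[0,0,0,0,0,0, 0,0,0,0,0,0, 0,0,0,0,0,0, 0,0,0,0,0,0]'; python3 -m inch '[0,0,0.04,0,0,0, 0,0,0.08,0,0,0, 0,0,0.12,0,0,0, 0,0,0.16,0,0,0, 0,0,0.2,0,0,0, 0,0,0.2,0,0,0]'
```

```text
t: 6.2
ee_pos: [0.5236, -0.2748, 0.1066]
tool_rot: [0.0, 0.73, 0.683, 0.0]
wrist_force: [0.2, 0.3, -0.7]
width: 0.0158
finger_force: 50.0
t: 6.95
ee_pos: [0.524, -0.2751, 0.228]
tool_rot: [0.001, 0.73, 0.684, 0.0]
wrist_force: [0.9, 0.5, -0.6]
width: 0.0161
finger_force: 50.0
```

```bash
cat > shaft.py <<'E'
from h import *
def shaft():
    s=state();e=np.array(s["ee_pos"]);print("ee",e.round(4))
    for n in("scene","side"):
        c=capture(n);P=cloud(c);d=c["range_z"]>0
        m=d&(np.hypot(P[...,0]-e[0],P[...,1]-e[1])<.03)&(P[...,2]<e[2]-.012)&(P[...,2]>e[2]-.115)&(P[...,2]>.06)
        q=P[m];v=np.array(c["world_from_camera"])[:3,3]-e;v[2]=0;v/=np.linalg.norm(v)
        if len(q)<8: print(n,len(q));continue
        t=e[2]-q[:,2]; z=[]
        for k in range(3):
            fx=np.polyfit(t,q[:,0],1);fy=np.polyfit(t,q[:,1],1);r=np.hypot(q[:,0]-np.polyval(fx,t),q[:,1]-np.polyval(fy,t));o=r<.005;q=q[o];t=t[o]
        print(n,len(q),"lowz",q[:,2].min().round(4),"tip-ee xy(axis, at .1 below)",(np.array([np.polyval(fx,.098),np.polyval(fy,.098)])-e[:2]-.003*v[:2]).round(4),"lean",fx[0].round(3),fy[0].round(3))
shaft()
E
python3 shaft.py
python3 - <<'E'
from h import *
s=capture("side");w=s["pixels"]; T=np.linalg.inv(s["world_from_camera"]); p=T[:3,:3]@np.array([.524,-.274,.19])+T[:3,3]
u=int(s["cx"]+s["fx"]*p[0]/-p[2]);v=int(s["cy"]-s["fy"]*p[1]/-p[2]);print(u,v)
cv2.imwrite("pics/lift.png",cv2.resize(w[max(0,v-70):v+80,max(0,u-80):u+80,::-1],None,fx=4,fy=4,interpolation=cv2.INTER_CUBIC))
E
```

```text
ee [ 0.524  -0.2751  0.228 ]
scene 87 lowz 0.13 tip-ee xy(axis, at .1 below) [-0.0005  0.0001] lean -0.011 -0.004
side 147 lowz 0.1269 tip-ee xy(axis, at .1 below) [0.0005 0.0037] lean 0.002 0.01
315 210
```

View pics/lift.png

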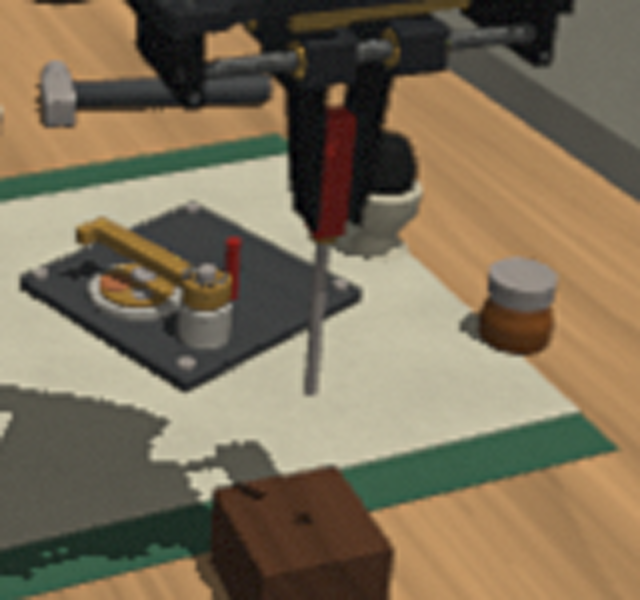

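The pusher is gripped, upright and free of the stand, with its tip at (310,390) in the crop and about 98.6 mm below the TCP. Next, over to the pot.

```bash
python3 -m inch '[-0.002,0.07,0,0,0,0, -0.005,0.16,0,0,0,0, -0.008,0.26,0,0,0,0, -0.01,0.36,0,0,0,0, -0.013,0.46,0,0,0,0, -0.015,0.56,0,0,0,0, -0.018,0.66,0,0,0,0, -0.02,0.76,0,0,0,0, -0.022,0.85,0,0,0,0, -0.025,0.91,0,0,0,0, -0.025,0.9375,0,0,0,0, -0.025,0.9375,0,0,0,0]'
python3 -m inch '[0,0,0,0,0,0, 0,0,0,0,0,0]'
python3 - <<'E'
from shaft import *
px,P=wrist("w3")
m=(np.hypot(P[...,0]-.509,P[...,1]-.2885)<.033)&(P[...,2]>.033)&(P[...,2]<.04)
q=P[m];print(len(q),np.argwhere(m).mean(0))
if len(q)>20: print(cv2.minEnclosingCircle((q[:,:2]*1000).astype(np.float32)))
E
```

```text
t: 8.6
ee_pos: [0.5084, 0.2878, 0.2258]
tool_rot: [-0.0, 0.73, 0.684, -0.001]
wrist_force: [-0.1, -0.8, -0.3]
width: 0.0155
finger_force: 50.0
t: 8.85
ee_pos: [0.5089, 0.2865, 0.2267]
tool_rot: [0.0, 0.73, 0.683, -0.0]
wrist_force: [-0.1, -0.2, -0.9]
width: 0.0161
finger_force: 50.0
ee [0.5089 0.2865 0.2267]
scene 81 lowz 0.1283 tip-ee xy(axis, at .1 below) [-0.001   0.0006] lean -0.01 -0.004
side 59 lowz 0.13 tip-ee xy(axis, at .1 below) [0.0012 0.0026] lean 0.01 -0.004
t 8.95 ee [0.5088 0.2868 0.2268] cam [0.513 0.361 0.398]
315 [170.02857143 252.95555556]
((509.64739990234375, 288.03240966796875), 25.84061050415039)
```

```bash
python3 -m inch '[0,0,-0.04,0,0,0, 0,0,-0.08,0,0,0, 0,0,-0.12,0,0,0, 0,0,-0.15,0,0,0, 0,0,-0.17,0,0,0, 0,0,-0.19,0,0,0, 0,0,-0.19,0,0,0, 0,0,-0.19,0,0,0, 0,0,-0.19,0,0,0]'
python3 -c "
from h import *
px,P=wrist('w4')
m=(np.hypot(P[...,0]-.509,P[...,1]-.2885)<.033)&(P[...,2]>.033)&(P[...,2]<.04)
q=P[m];print(len(q),cv2.minEnclosingCircle((q[:,:2]*1000).astype(np.float32)))"
```

```text
t: 10.12
ee_pos: [0.5088, 0.2878, 0.1132]
tool_rot: [0.0, 0.73, 0.683, 0.0]
wrist_force: [0.2, -0.2, 0.4]
width: 0.016
finger_force: 50.0
t 10.125 ee [0.5088 0.2878 0.1132] cam [0.513 0.362 0.284]
556 ((508.9728088378906, 288.552978515625), 25.545101165771484)
```

```bash
python3 -m inch '[0,0,-0.006,0,0,0, 0,0,-0.006,0,0,0, 0,0,-0.006,0,0,0, 0,0,0.03,0,0,0, 0,0,0.09,0,0,0, 0,0,0.15,0,0,0, 0,0,0.19,0,0,0, 0,0,0.19,0,0,0]'
python3 -c "
from h import *
px,P=wrist('w5')
m=(np.hypot(P[...,0]-.509,P[...,1]-.2885)<.033)&(P[...,2]>.033)&(P[...,2]<.04)
q=P[m];print(len(q),cv2.minEnclosingCircle((q[:,:2]*1000).astype(np.float32)))"
python3 -m inch '[-0.003,-0.08,0,0,0,0, -0.005,-0.17,0,0,0,0, -0.009,-0.27,0,0,0,0, -0.012,-0.36,0,0,0,0, -0.015,-0.44,0,0,0,0, -0.015,-0.48,0,0,0,0, -0.015,-0.48,0,0,0,-0.1, -0.015,-0.48,0,0,0,-0.2, -0.015,-0.48,0,0,0,-0.3, -0.015,-0.48,0,0,0,-0.3, -0.015,-0.48,0,0,0,-0.3]'
python3 - <<'E'
from h import *
px,P=wrist("w6")
c=px.astype(int);n=(np.abs(P[...,0]-.58)<.12)&(np.abs(P[...,1]-.01)<.12)
brass=n&(c[...,0]>1.5*c[...,2])&(np.abs(P[...,2]-.054)<.004)
q=P[brass];print("bar",len(q),q.min(0),q.max(0),cv2.minAreaRect((q[:,:2]*1000).astype(np.float32)))
h=P[n&(P[...,2]>.058)&(P[...,2]<.068)];print("hub",len(h),np.median(h,0),cv2.minEnclosingCircle((h[:,:2]*1000).astype(np.float32)) if len(h) else 0)
pl=P[n&(c.max(-1)<90)&(np.abs(P[...,2]-.012)<.003)];print("plate",len(pl),cv2.minAreaRect((pl[:,:2]*1000).astype(np.float32)))
E
```

```text
t: 11.18
ee_pos: [0.5091, 0.2879, 0.2282]
tool_rot: [0.001, 0.73, 0.684, 0.002]
wrist_force: [-0.9, 0.1, -1.2]
width: 0.0161
finger_force: 50.0
t 11.175 ee [0.5091 0.2879 0.2282] cam [0.513 0.362 0.399]
312 ((509.57012939453125, 287.9765625), 25.76075553894043)
t: 12.6
ee_pos: [0.4993, -0.0003, 0.226]
tool_rot: [-0.0, 0.868, 0.496, -0.0]
wrist_force: [0.1, -0.5, -0.2]
width: 0.0156
finger_force: 50.0
t 12.6 ee [ 4.993e-01 -3.000e-04  2.260e-01] cam [0.537 0.064 0.397]
bar 1382 [ 0.51464857 -0.06468703  0.05008228] [0.61003827 0.05355703 0.05799384] ((568.6255493164062, 0.5658721923828125), (67.23281860351562, 123.78767395019531), 22.578216552734375)
hub 231 [ 0.5690115  -0.04732225  0.05971885] ((582.954833984375, -32.85221862792969), 33.796165466308594)
plate 11650 ((586.0424194335938, 17.50774383544922), (167.22879028320312, 167.30111694335938), 21.07373809814453)
```

View pics/w6.png

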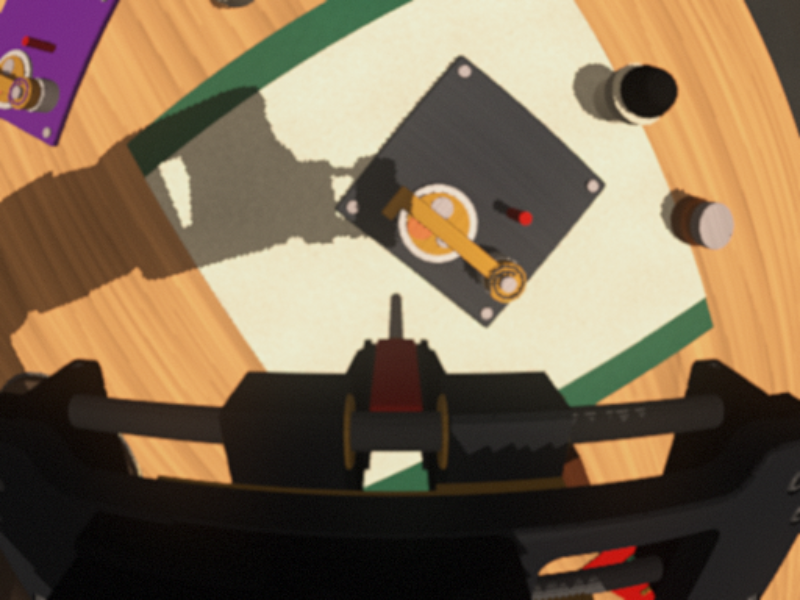

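The wrist view shows the arm from its hub (505,283) to its lip (398,203), the red stop at (525,217) and the pusher shaft at (396,315). The plate centre differs by 6 mm between cameras, so I'll fit the bar and hub directly.

Run:
```python
from h import *
def an(P,c,name):
    n=(np.abs(P[...,0]-.58)<.12)&(np.abs(P[...,1]-.01)<.12); c=c.astype(int)
    col=(c[...,0]>1.3*c[...,2])
    a=P[n&(P[...,2]>.0505)&(P[...,2]<.057)]; a=a[np.hypot(a[:,0]-.55,a[:,1])<.09]
    a=a[np.hypot(a[:,0]-.608,a[:,1]+.014)>.012]
    for yaw in (20,21,22):
        y=np.radians(yaw);ex=np.array([np.cos(y),np.sin(y)]);ey=np.array([-np.sin(y),np.cos(y)])
        l=np.c_[a[:,:2]@ex,a[:,:2]@ey]-np.array([.5725,-.05])@np.c_[ex,ey]
        out=[]
        for k in np.arange(.02,.1,.01):
            b=l[(l[:,1]>k)&(l[:,1]<k+.01),0]
            out.append((np.percentile(b,3)*1e3,np.percentile(b,97)*1e3) if len(b)>5 else (np.nan,np.nan))
        print(name,yaw,[f"{i:.1f}/{j:.1f}" for i,j in out],"end",np.percentile(l[:,1],99.5).round(4))
    h=P[n&(P[...,2]>.050)&(P[...,2]<.066)&(np.hypot(P[...,0]-.572,P[...,1]+.049)<.03)]
    print("hub",len(h),h.min(0).round(4),h.max(0).round(4)); 
    h=h[h[:,2]>.0585]; print(len(h),h.min(0).round(4),h.max(0).round(4),h.mean(0).round(4)) if len(h) else 0
    pl=P[n&(c.max(-1)<90)&(np.abs(P[...,2]-.012)<.003)]; print("plate",np.median(pl[:,2]),pl[:,:2].min(0),pl[:,:2].max(0), cv2.minAreaRect((pl[:,:2]*1000).astype(np.float32)))
    r=P[n&(c[...,0]>90)&(c[...,1]<50)&(P[...,2]>.05)&(P[...,2]<.06)];print("stop",len(r),r.mean(0).round(4))
D=np.load("w6.npz");an(D["P"],D["px"],"wrist")
for n in("scene","side"):
    c=capture(n);an(cloud(c),c["pixels"],n)
```

```text
wrist 20 ['-9.4/3.6', '-9.5/3.8', '-9.9/3.5', '-10.2/3.5', '-10.4/3.1', '-10.3/3.1', '-10.4/2.3', '-15.5/2.1'] end 0.1091
wrist 21 ['-9.0/4.1', '-8.9/4.5', '-9.0/4.3', '-9.2/4.5', '-9.2/4.2', '-9.1/4.3', '-8.9/3.7', '-9.4/3.7'] end 0.1092
wrist 22 ['-8.5/4.5', '-8.4/5.0', '-8.2/5.1', '-8.2/5.5', '-8.1/5.4', '-7.8/5.6', '-7.5/5.2', '-7.4/5.4'] end 0.1093
hub 660 [ 0.5538 -0.0653  0.0501] [ 0.5846 -0.0201  0.0644]
199 [ 0.5539 -0.062   0.0585] [ 0.5825 -0.0345  0.0644] [ 0.5687 -0.0481  0.0608]
plate 0.012632734872360551 [ 0.47900529 -0.08780091] [0.69244758 0.12266954] ((586.0424194335938, 17.50774383544922), (167.22879028320312, 167.30111694335938), 21.07373809814453)
stop 53 [ 0.6049 -0.0117  0.056 ]
scene 20 ['-9.4/4.5', '-7.5/4.3', '-9.9/3.8', '-8.8/5.1', '-8.8/4.8', '-10.4/5.1', '-8.5/4.8', '-16.2/2.8'] end 0.1075
scene 21 ['-9.0/4.9', '-6.9/5.0', '-9.1/4.6', '-7.8/6.0', '-7.7/6.0', '-9.0/6.4', '-7.0/6.3', '-13.8/4.5'] end 0.1076
scene 22 ['-8.6/5.3', '-6.3/5.6', '-8.4/5.4', '-6.9/6.9', '-6.5/7.1', '-7.7/7.8', '-5.6/7.9', '-12.1/6.1'] end 0.1078
hub 105 [ 0.5541 -0.0633  0.05  ] 
[... 323 characters left out ...]
 ['-10.2/1.9', '-10.0/4.0', '-9.4/3.8', '-9.6/2.3', '-10.8/1.9', '-11.0/2.3', '-10.4/3.4', '-13.8/2.6'] end 0.1097
side 21 ['-9.7/2.4', '-9.4/4.7', '-8.6/4.5', '-8.7/3.3', '-9.6/3.1', '-9.6/3.5', '-8.9/5.0', '-12.1/4.3'] end 0.1097
side 22 ['-9.2/2.9', '-8.8/5.3', '-7.8/5.3', '-7.8/4.2', '-8.5/4.2', '-8.3/4.8', '-7.5/6.5', '-8.0/6.1'] end 0.1096
hub 99 [ 0.553  -0.0657  0.05  ] [ 0.5854 -0.0213  0.0628]
16 [ 0.5541 -0.062   0.0587] [ 0.5746 -0.038   0.0628] [ 0.5678 -0.05    0.0608]
plate 0.011138254362101696 [ 0.48019788 -0.09249798] [0.69070112 0.11717551] ((586.3046264648438, 14.832008361816406), (168.9336700439453, 169.97393798828125), 21.369958877563477)
stop 7 [ 0.6058 -0.0105  0.0548]
```

```bash
python3 -m inch '[0.032,0.017,0,0,0,0, 0.032,0.017,-0.05,0,0,0, 0.032,0.017,-0.1,0,0,0, 0.032,0.017,-0.14,0,0,0, 0.032,0.017,-0.163,0,0,0, 0.032,0.017,-0.163,0,0,0, 0.032,0.017,-0.163,0,0,0]'
python3 - <<'E'
from shaft import *
e=np.array(state()["ee_pos"])[:2]; off=np.array([0,.0015]); pv=np.array([.570,-.0497]);yaw=np.radians(20.8)
s0=e+off; print("shaft",s0)
for th in np.arange(0,1.0,.1):
    a=np.pi/2+yaw-th;u=np.array([np.cos(a),np.sin(a)]);n=np.array([-u[1],u[0]])
    p=pv+.075*u+.0105*n; print(th.round(2),p.round(4),((p-s0)/.6).round(4))
px,P=wrist("w7")
E
```

```text
t: 13.62
ee_pos: [0.5192, 0.0098, 0.1296]
tool_rot: [0.0, 0.869, 0.494, 0.001]
wrist_force: [0.4, 0.2, -0.7]
width: 0.016
finger_force: 50.0
ee [0.5192 0.0098 0.1296]
scene 50 lowz 0.0603 tip-ee xy(axis, at .1 below) [-0.0008 -0.0003] lean -0.019 -0.015
side 56 lowz 0.0601 tip-ee xy(axis, at .1 below) [0.0017 0.0022] lean 0.003 -0.015
shaft [0.51918265 0.01134047]
0.0 [0.5336 0.0167] [0.0239 0.0089]
0.1 [0.5404 0.02  ] [0.0353 0.0144]
0.2 [0.5475 0.0226] [0.0471 0.0188]
0.3 [0.5548 0.0245] [0.0594 0.0219]
0.4 [0.5623 0.0256] [0.0718 0.0238]
0.5 [0.5698 0.026 ] [0.0844 0.0245]
0.6 [0.5774 0.0257] [0.097  0.0239]
0.7 [0.5849 0.0246] [0.1095 0.022 ]
0.8 [0.5922 0.0227] [0.1217 0.0189]
0.9 [0.5993 0.0201] [0.1336 0.0146]
t 13.725 ee [0.5192 0.0098 0.1297] cam [0.557 0.074 0.3  ]
```

View pics/w7.png

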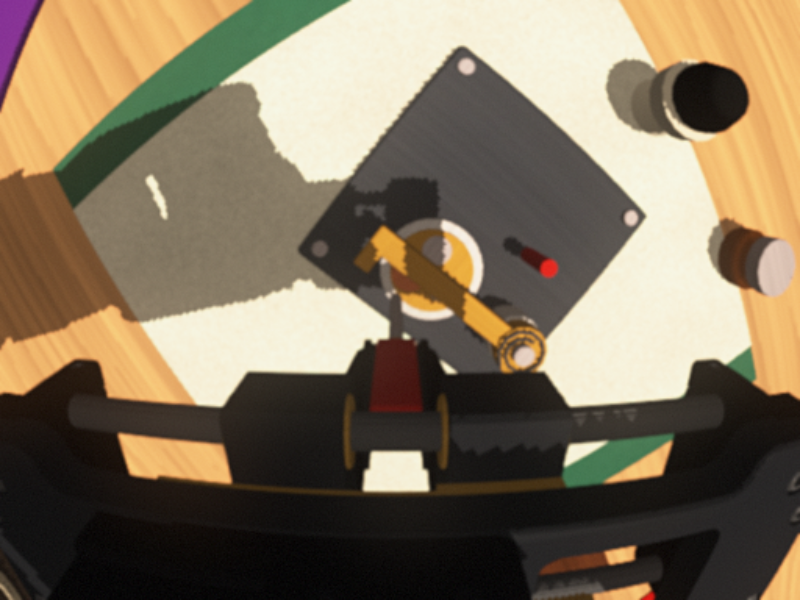

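The shaft tip (396,300) stands on the free side of the arm, between the hub (520,350) and the lip (370,245). Time to push along the arc.

```bash
python3 -m inch '[0.012,0.0045,0,0,0,0, 0.018,0.007,0,0,0,0, 0.024,0.009,0,0,0,0, 0.03,0.012,0,0,0,0, 0.0355,0.0145,0,0,0,0, 0.047,0.019,0,0,0,0, 0.0595,0.022,0,0,0,0, 0.072,0.024,0,0,0,0, 0.0845,0.0245,0,0,0,0, 0.0845,0.0245,0,0,0,0]'
cat > keep.py <<'E'
from h import *
import sys
px,P=wrist(sys.argv[1]);c=px.astype(int)
pv=np.array([.570,-.0497])
m=(np.hypot(P[...,0]-pv[0],P[...,1]-pv[1])<.115)&(np.hypot(P[...,0]-pv[0],P[...,1]-pv[1])>.025)&(P[...,2]>.0505)&(P[...,2]<.057)&(c[...,0]>1.5*c[...,2])&(c[...,1]>.5*c[...,0])
q=P[m];x,y=q[:,0]-pv[0],q[:,1]-pv[1]; a=np.arctan2(y,x); r=np.hypot(x,y)
for lo in (.03,.05,.07,.085):
    k=(r>lo)&(r<lo+.02); print(lo,k.sum(),"theta",(np.radians(110.8)-np.median(a[k])).round(3) if k.any() else None)
s=state();print(np.round(s["wrist_force"],2),np.round(s["ft_torque"],3))
E
python3 keep.py w8
```

```text
t: 15.02
ee_pos: [0.5699, 0.0247, 0.1287]
tool_rot: [-0.0, 0.869, 0.494, 0.0]
wrist_force: [-0.8, -0.0, 0.0]
width: 0.0161
finger_force: 50.0
t 15.025 ee [0.5699 0.0247 0.1287] cam [0.608 0.089 0.299]
0.03 139 theta 0.601
0.05 324 theta 0.511
0.07 373 theta 0.513
0.085 484 theta 0.497
[-0.95  0.13  0.43] [-0.006  0.522 -0.016]
```

```bash
python3 -m inch '[0.006,0,0,0,0,0, 0.0125,-0.0005,0,0,0,0, 0.019,-0.0015,0,0,0,0, 0.025,-0.0025,0,0,0,0, 0.031,-0.004,0,0,0,0, 0.037,-0.0055,0,0,0,0, 0.043,-0.0078,0,0,0,0, 0.049,-0.01,0,0,0,0, 0.049,-0.01,0,0,0,0, 0.049,-0.01,0,0,0,0]'
python3 keep.py w9
python3 -m inch '[0.0025,-0.0015,0,0,0,0, 0.0025,-0.0015,0,0,0,0, 0.0025,-0.0015,0,0,0,0]'; python3 keep.py w10
```

```text
t: 16.32
ee_pos: [0.5984, 0.0188, 0.1287]
tool_rot: [-0.001, 0.869, 0.494, -0.001]
wrist_force: [-5.5, 1.3, 0.7]
width: 0.0159
finger_force: 50.0
t 16.325 ee [0.5984 0.0188 0.1287] cam [0.637 0.083 0.299]
0.03 0 theta None
0.05 212 theta 0.898
0.07 336 theta 0.895
0.085 453 theta 0.876
[-4.3   2.31  1.6 ] [0.249 1.378 0.009]
t: 16.75
ee_pos: [0.599, 0.0184, 0.1287]
tool_rot: [-0.001, 0.869, 0.494, -0.001]
wrist_force: [-6.8, 5.0, 3.5]
width: 0.0159
finger_force: 50.0
t 16.75 ee [0.599  0.0184 0.1287] cam [0.638 0.082 0.299]
0.03 0 theta None
0.05 203 theta 0.906
0.07 356 theta 0.897
0.085 452 theta 0.882
[-8.24  4.33  3.5 ] [ 0.99   2.233 -0.007]
```

The force climbed from about 1 N to 9 N with the arm reading about 0.9 rad, so it is on the stop. I'll hold and check that it is stable.

```bash
python3 -m inch '[0,0,0,0,0,0, 0,0,0,0,0,0, 0,0,0,0,0,0, 0,0,0,0,0,0, 0,0,0,0,0,0, 0,0,0,0,0,0, 0,0,0,0,0,0, 0,0,0,0,0,0]'; python3 keep.py w11
python3 - <<'E'
from h import *
s=capture("side")
T=np.linalg.inv(s["world_from_camera"]); p=T[:3,:3]@np.array([.59,0,.08])+T[:3,3]
u=int(s["cx"]+s["fx"]*p[0]/-p[2]);v=int(s["cy"]-s["fy"]*p[1]/-p[2])
a=s["pixels"][v-60:v+60,u-60:u+60,::-1]; b=capture("wrist")["pixels"][60:240,150:450,::-1]
a=cv2.resize(a,(400,400),interpolation=cv2.INTER_CUBIC);b=cv2.resize(b,(400,240));b=cv2.copyMakeBorder(b,0,160,0,0,0)
cv2.imwrite("pics/end.png",np.hstack([a,b]))
E
```

```text
t: 17.8
ee_pos: [0.599, 0.0184, 0.1286]
tool_rot: [-0.001, 0.869, 0.494, -0.001]
wrist_force: [-7.7, 4.7, 3.2]
width: 0.016
finger_force: 50.0
t 17.8 ee [0.599  0.0184 0.1286] cam [0.638 0.082 0.299]
0.03 0 theta None
0.05 205 theta 0.906
0.07 351 theta 0.901
0.085 455 theta 0.882
[-7.47  4.9   2.85] [1.034 2.248 0.028]
```

View pics/end.png

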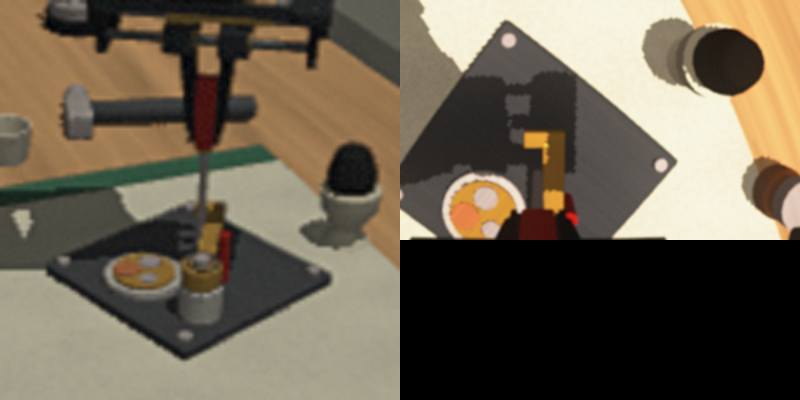

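The side crop shows the shaft (203,190) behind the arm, the arm against the red stop (224,255), and the movement uncovered at (143,273). It is stable, and the bystanders are where they were, so I'm handing it in.

```bash
python3 -c "
from cell import sign_off
print(sign_off())"
```

```text
the job is handed in; nothing more can be done
None
```

Job handed in at about 18 s: the pusher was drawn from its stand and its tip dipped to about 11 mm above the bench in the pot, which did not shift; its shaft now holds the keeper arm against the red stop (about 0.9 rad, about 9 N), still gripped, with the bystanders untouched.

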